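# Index the jar turret and unscrew the six-sided cap

## Robot

A 6-joint arm with a two-finger parallel gripper is mounted at the origin on the work surface. World frame = base frame: x ahead of the robot, y to its left, z up, the work surface at z = 0. Lengths are in m, angles in rad, forces in N, time in s.
With the tool pointing down it reaches from about 0.4 to 0.925 m from the base axis. Payload 3.4 kg.
Tool frame: the origin (TCP) lies at the very end of the fingers, on their centre line; the grasp point (between the pads) lies 19 mm behind it; z points along the fingers, y is the direction in which the jaws open and shut (so a half turn about z gives the same grasp; the last joint's range is limited). The gripper opens to 85 mm and grips with 20 to 120 N. Pads are 22 mm wide; open, the fingers measure 114 mm over their backs; the gripper's body (76 mm by 85 mm) begins 54 mm behind the grasp point. The pads swing forward as they close: fully open they stand 13 mm farther back than shut.
Start: joints at [-1.294, 0.307, 1.506, -0, 1.328, -0.073], TCP at [0.198, -0.54, 0.231] pointing down, gripper open.
Joint ranges: [-3.12, 3.12], [-1.05, 2.28], [0.14, 2.33], [-1.42, 4.57], [0.1, 2.73], [-2.68, 2.68]. Speed limits (rad/s): [2.57, 2.57, 3.14, 3.14, 3.14, 3.14].

## Interface

Orientations are given as a rotation vector (axis times angle).
In Python, from bench import observe, get_image, finish_job gives the robot as it stands. The module is installed in compiled form; this text tells all that it offers.
- The arm moves only by the tool play_rows, never from a script. Its argument "rows" is a list of rows, each a list of 4 numbers: the shift along the tool's x, y, z in mm, then the turn about the tool's z in degrees. A call has 1 to 12 rows; each row shifts and turns the commanded pose from where the row before left it, along the tool's axes as they then stand; what a row does not reach is not made up. A row lasts 1/8 s, in which the tool goes at most 62.5 mm and 10.7 degrees, less where a joint would pass 70% of its speed; a pose out of reach is approached as far as the arm can. A call with a gripper value outside its range is refused whole. "claw" is the closure in counts, from 0 (fully open) to 255 (shut), set as the call begins (left out, the last holds). The fingers move at their own pace and stop on an object; "force" is the grip in N (left out, the last holds). Time passes only in rows, so rows that do not move let the fingers close. It gives the time, the measured TCP pose, the force and the opening at its end, in the units of the state.
- observe(): the state, without advancing time (a new reading comes with each control period).
- get_image(name): name is "scene" or "side" or "wrist"; returns a dict with "image" (480x640x3 uint8, blue, green, red), "camera_matrix" (3x3 intrinsics, pixels), "pose" (4x4, takes a point from camera to world coordinates); the wrist camera has in their place "mount" (4x4, takes a point from camera to tool coordinates, whose origin is the TCP and whose axes are the flange's). Camera axes: x right, y up, looking along -z (the intrinsics and any distortion apply to the point x, -y, -z); pixel columns grow to the right and rows downward; lengths in m; the calibration is good to about 2 mm. The wrist camera is an equidistant fisheye: a pixel r from the principal point sees the ray r / f radians off the axis. A picture is of the moment at which its call begins: read the wrist's pose just before it. There is no depth.
- finish_job(): hands the job in, once; it reports no verdict.
The state is a dict: "time_s": time; "joints": joint angles; "joint_velocities": joint speeds; "joint_torque": joint torques, N m; "tool_pos": TCP position; "tool_rot": TCP orientation; "force": force on the tool from outside, world axes, zero at the start; "moment": the same for the moment, N m; "gripper_width": finger opening in m.
Only numpy, scipy, OpenCV 4.12 (cv2) and the standard library are available. Lean on these libraries where they do the work, as an engineer would, in place of code of your own. Each camera call takes 0.05 s, during which the arm holds its last target.

## Task

Turn the turret by its black bar handle until the jar with the six-sided steel cap stands at the pointer on the base. Then unscrew that cap counter-clockwise, letting go part-way on the jar and taking a fresh hold to finish. Lift it off, leaving the jar at the pointer, and set it down gently, right way up, in the middle of the dark steel tray, without disturbing the other things on the bench.

Things in the scene. Friction and masses are not known exactly. Their poses are not given: they have to be found in the camera images.
- turret_handle (a point): Centre of the black bar handle on top of the turret's column, on its vertical axis, 184 mm above the bench. The bar is 74 mm long (along this frame's y), 18 mm thick (along x) and 36 mm tall (18 mm above and below this point). Turning it about z turns the whole turret, either way, against about 0.35 N m of friction; it stays where it is left.
- turret: Turning part: aluminium plate, 145 mm radius, its underside (origin) 30 mm above the bench, carrying three clamped glass jars 105 mm from the axis. The jar with the six-sided cap lies in this frame's -x direction; the others, 120 degrees either side of it, have plain domed tops (151 mm above the bench), not to be opened. Axes as turret_handle.
- jar_mouth (a point): Centre of the rim of the jar that has the six-sided cap, 147 mm above the bench, hidden under the cap; fixed to the turret, axes as turret_handle (z up).
- front_station (a point): Where jar_mouth must come: fixed to the grey base (round, 152 mm radius), 105 mm from the turret's axis, 147 mm above the bench; this frame's -x points from the axis to the pointer. The pointer is an upright steel blade on a short tongue at the base's rim, on the robot's side, 63 mm further out, its top 46 mm above the bench.
- cap_center (a point): Centre of the loose steel screw cap, half-way up its 56 mm height; z up. Skirt and top: 68 mm diameter, the lower 26 mm. On it stands a six-sided grip, 40 mm across flats, 30 mm tall, its flats facing this frame's x axis and every 60 degrees from it. Screwed on, this point lies 6 mm above jar_mouth. Mass 0.11 to 0.23 kg.
- cap: The same cap, origin at the centre of its foot. Quick thread: held down at the start, its x axis 0.31 to 0.49 rad counter-clockwise (from above) of jar_mouth's x; free to lift straight up at 2.25 to 2.65 rad (about 2.05 rad or 117 degrees of turn), a stop at about 2.7 rad. It turns easily, stays down at one height while turning, and stays where it is left.
- tray_in (a point): Centre of the inner floor of the shallow open square dark steel tray, fixed to the bench; floor 4 mm above the bench, 174 mm wide inside, rim 22 mm above the bench, walls 4 mm thick. x and y along its sides.
- tray: The same tray; origin at the centre of its underside.
- spare_dispenser: Bystander: glass dispenser with a domed steel top, 66 mm diameter, 134 mm tall, standing; origin at its foot.
- spare_top: Bystander: domed steel top, 66 mm diameter, 34 mm high; origin at its foot.
- tape_roll: Bystander: roll of clear tape lying flat, 100 mm diameter, 48 mm high; origin at its foot.
- screwdriver: Bystander: screwdriver lying along its x axis.
- paper_pads: Bystander: stack of white paper, 100 x 70 x 30 mm; origin at its foot.
- small_carton: Bystander: open cardboard box, 120 x 90 x 60 mm; origin at its foot.
- marker: Bystander: black marker pen lying along its x axis, about 16 mm thick and 130 mm long.
Things that resemble listed ones, but are neither listed nor needed, are in the scene too. Leave any pink or turquoise look-alike of the cap alone.

How it is judged:
On the way, in this order (a step that is already met when the one before it is completed fails the run):
1. the jar with the six-sided cap is at the pointer, its cap still on (horizontal distance between jar_mouth and front_station below 0.013 m and horizontal distance between cap_center and jar_mouth below 0.006 m and z of cap_center in the frame of jar_mouth below 0.016 m), for 0.2 s.
2. the cap has been turned part-way (at least about 0.4 rad) and let go, still on the jar (all of step 1 and angle between the x axis of cap_center and the x axis of jar_mouth, either way round above 0.75 rad and contact force between the fingers and cap below 0.1 N), for 0.1 s.
3. the cap is lifted off while the jar is at the pointer (horizontal distance between jar_mouth and front_station below 0.013 m and z of cap_center in the frame of jar_mouth above 0.035 m), for 0.1 s.
At the end, for the whole second after the job is handed in: The six-sided cap rests flat and right way up on the tray's floor, its centre within 45 mm of the tray's middle along each side, released and at rest, and the opened jar is still at the pointer, within 13 mm of it (horizontal distance between jar_mouth and front_station below 0.013 m and x of cap_center in the frame of tray_in between -0.045 and 0.045 m and y of cap_center in the frame of tray_in between -0.045 and 0.045 m and z of cap_center in the frame of tray_in between 0.022 and 0.034 m and angle between cap_center's own z axis and vertical below 0.1 rad and linear speed of cap below 0.02 m/s and contact force between the fingers and cap below 0.1 N); the robot touches nothing.
It fails at once if a bystander was moved by more than 40 mm (distance of any of spare_dispenser, spare_top, tape_roll, screwdriver, paper_pads, small_carton, marker from where it was at the start of the episode above 0.04 m).
It fails at once if the cap was dropped (falling free of the fingers at over 0.5 m/s, about 13 mm of fall) (linear speed of cap above 0.5 m/s and contact force between the fingers and cap below 0.1 N).
It also fails if it takes over 58 s, if anything falls off the work surface, if the arm or the gripper's body presses on something with over 40 N, if the wrist force passes 120 N, or if a joint passes its speed limit or range.

## Working session

There is one attempt and no reset: what is moved stays moved. The work goes in short steps, Python scripts to look and compute and a tool call to move; the robot and the scene stay as the last step left them, time stands still between calls to the robot, and variables do not carry over. Pictures are saved under pics/ and viewed, and the job is handed in when it is done.

Besides the shell and the picture viewer there is one more tool, called after "Request:" by a JSON object that holds its "api" and its "payload", one argument or row to a line. play_rows: Moves the arm, as the interface text tells. Its arguments: {"type":"object","properties":{"rows":{"type":"array"},"claw":{"type":"number"},"force":{"type":"number"}},"required":["rows"]}

```bash
mkdir -p pics; ls; python3 - <<'E'
from bench import observe,get_image
import cv2,numpy as np
np.set_printoptions(precision=4,suppress=True)
s=observe();print(s)
for n in ["scene","side","wrist"]:
    d=get_image(n);cv2.imwrite(f"pics/{n}0.png",d["image"])
    print(n,d["camera_matrix"],d.get("pose",d.get("mount")),[k for k in d])
    np.savez(f"pics/{n}0.npz",**{k:np.array(v) for k,v in d.items()})
print(observe()["time_s"])
E
```

```text
pics
{'time_s': 0.0, 'joints': array([-1.2935,  0.3076,  1.5077, -0.    ,  1.3284, -0.0735]), 'joint_velocities': array([-0.0017,  0.0008,  0.    , -0.0013,  0.0005,  0.0003]), 'joint_torque': array([ -0.001 , -45.7564, -25.1921,  -0.0005,   0.0134,  -0.    ]), 'tool_pos': array([ 0.1974, -0.5393,  0.2304]), 'tool_rot': array([-3.0914, -0.5478,  0.0003]), 'force': array([ 0.5049,  0.382 , -0.7239]), 'moment': array([-0.0005,  0.0079, -0.0141]), 'gripper_width': 0.08544708939448664}
scene [[470.5446   0.     312.3891]
 [  0.     470.5446 236.1639]
 [  0.       0.       1.    ]] [[ 0.5694 -0.4392  0.6949  1.2376]
 [ 0.8218  0.2849 -0.4933 -0.4834]
 [ 0.0187  0.852   0.5232  0.7074]
 [ 0.      0.      0.      1.    ]] ['image', 'camera_matrix', 'pose']
side [[480.8011   0.     320.134 ]
 [  0.     480.8011 234.4606]
 [  0.       0.       1.    ]] [[-0.9416  0.2427 -0.2335  0.1927]
 [-0.3367 -0.6651  0.6666  0.9228]
 [ 0.0065  0.7063  0.7079  1.0484]
 [ 0.      0.      0.      1.    ]] ['image', 'camera_matrix', 'pose']
wrist [[371.6483   0.     316.0727]
 [  0.     371.6483 232.1326]
 [  0.       0.       1.    ]] [[ 0.0003  0.9478  0.3189  0.082 ]
 [ 1.     -0.0003  0.      0.0008]
 [ 0.0001  0.3189 -0.9478 -0.142 ]
 [ 0.      0.      0.      1.    ]] ['image', 'camera_matrix', 'mount']
0.15
```

View pics/scene0.png

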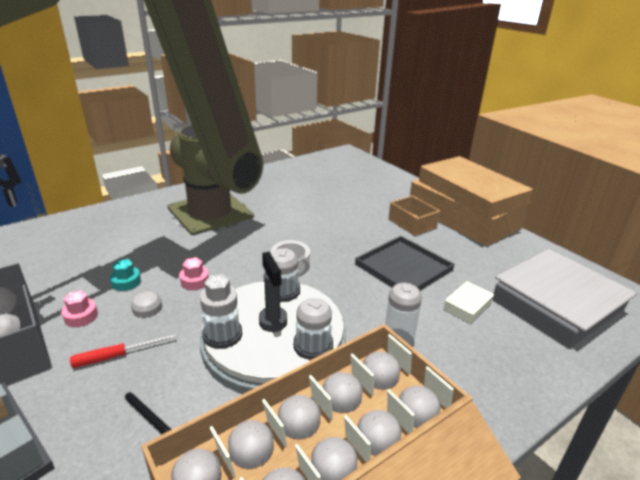

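View pics/side0.png

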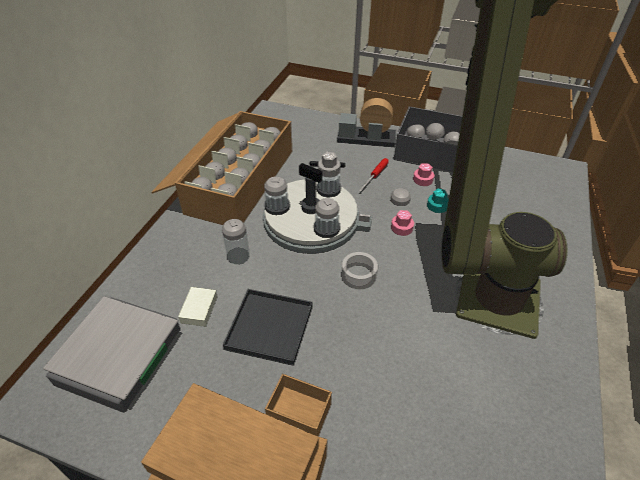

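View pics/wrist0.png

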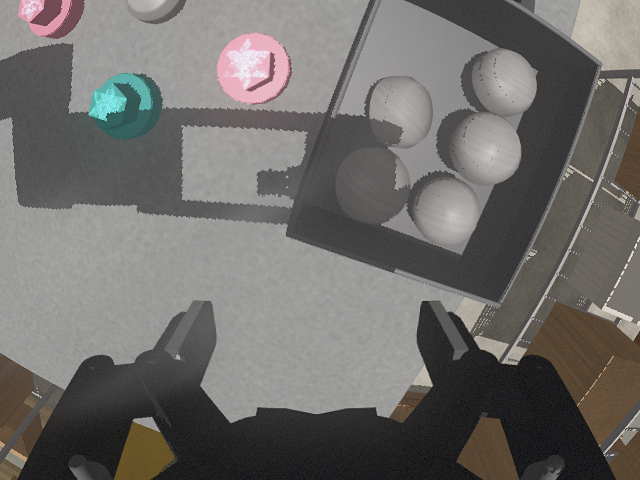

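```bash
cat > h.py <<'E'
import numpy as np,cv2
np.set_printoptions(precision=4,suppress=True)
from scipy.spatial.transform import Rotation as R
class Cam:
    def __init__(s,K,T): s.K=K;s.T=T
    def ray(s,u,v):
        x=(u-s.K[0,2])/s.K[0,0];y=(v-s.K[1,2])/s.K[1,1]
        d=s.T[:3,:3]@np.array([x,-y,-1.]);return s.T[:3,3],d/np.linalg.norm(d)
    def proj(s,p):
        q=s.T[:3,:3].T@(np.asarray(p)-s.T[:3,3]);return np.array([s.K[0,2]+s.K[0,0]*q[0]/-q[2], s.K[1,2]+s.K[1,1]*(-q[1])/-q[2]])
    def plane(s,u,v,z):
        o,d=s.ray(u,v);return o+d*(z-o[2])/d[2]
class Fish(Cam):
    def ray(s,u,v):
        a=(u-s.K[0,2])/s.K[0,0];b=(v-s.K[1,2])/s.K[1,1];t=np.hypot(a,b)
        k=np.sin(t)/t if t>1e-9 else 1
        d=s.T[:3,:3]@np.array([a*k,-b*k,-np.cos(t)]);return s.T[:3,3],d
    def proj(s,p):
        q=s.T[:3,:3].T@(np.asarray(p)-s.T[:3,3]);q=q/np.linalg.norm(q)
        t=np.arccos(-q[2]);n=np.hypot(q[0],q[1])
        return np.array([s.K[0,2]+s.K[0,0]*t*q[0]/n,s.K[1,2]-s.K[1,1]*t*q[1]/n])
def two(r1,r2):
    (o1,d1),(o2,d2)=r1,r2
    A=np.stack([d1,-d2],1);t=np.linalg.lstsq(A,o2-o1,rcond=None)[0]
    a=o1+d1*t[0];b=o2+d2*t[1];return (a+b)/2,np.linalg.norm(a-b)
def load(n,i):
    d=np.load(f"pics/{n}{i}.npz");im=d["image"]
    return im,Cam(d["camera_matrix"],d["pose"]) if n!="wrist" else Fish(d["camera_matrix"],d["world"])
def snap(n,i):
    from bench import observe,get_image
    s=observe();d=get_image(n)
    d={k:np.array(v) for k,v in d.items()}
    if n=="wrist":
        T=np.eye(4);T[:3,:3]=R.from_rotvec(s["tool_rot"]).as_matrix();T[:3,3]=s["tool_pos"]
        d["world"]=T@d["mount"]
    cv2.imwrite(f"pics/{n}{i}.png",d["image"]);np.savez(f"pics/{n}{i}.npz",**d)
    return load(n,i)
E
python3 - <<'E'
from h import *
a,_=load("scene",0);b,_=load("side",0)
c=cv2.resize(a[230:390,180:360],None,fx=3.3,fy=3.3,interpolation=cv2.INTER_CUBIC)
cv2.imwrite("pics/c1.png",c)
c=cv2.resize(b[140:300,240:420],None,fx=3.3,fy=3.3,interpolation=cv2.INTER_CUBIC)
cv2.imwrite("pics/c2.png",c)
E
```

```text
(no output)
```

View pics/c1.png

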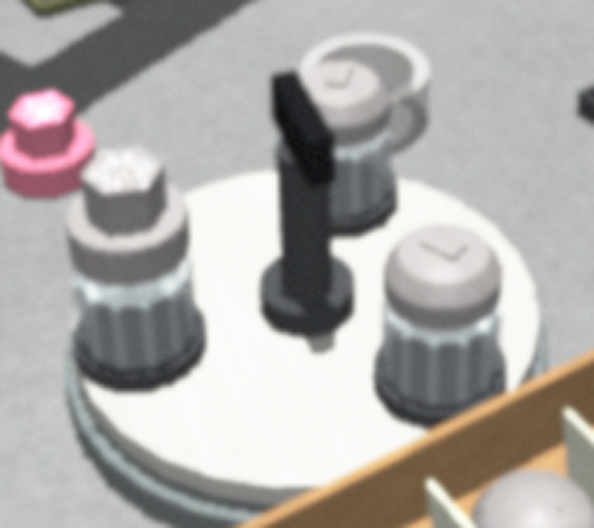

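View pics/c2.png

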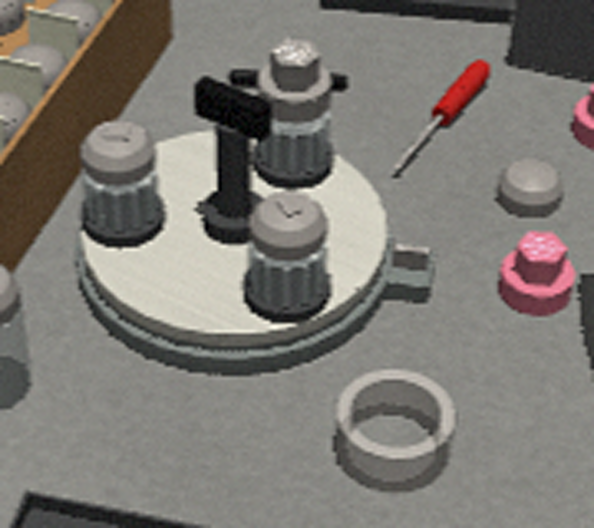

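```bash
python3 - <<'E'
from h import *
a,A=load("scene",0);b,B=load("side",0)
f=3.3
S=lambda x,y:(180+x/f,230+y/f)
D=lambda x,y:(240+x/f,140+y/f)
print("handle",two(A.ray(*S(303,128)),B.ray(*D(234,107))))
print("cap top",two(A.ray(*S(123,172)),B.ray(*D(295,55))))
print("jars",two(A.ray(*S(345,85)),B.ray(*D(288,208))),two(A.ray(*S(443,255)),B.ray(*D(120,142))))
print("pointer top",B.plane(*D(412,252),.046))
print("tray", [B.plane(u,v,.022) for u,v in [(250,292),(311,301),(291,361),(226,351)]], A.plane(404,263,.012),B.plane(268,326,.01))
# plate ellipse
for im,C in((a,A),(b,B)):
    hsv=cv2.cvtColor(im,cv2.COLOR_BGR2HSV);m=((hsv[...,2]>215)&(hsv[...,1]<40)).astype(np.uint8)
    n,l,st,ce=cv2.connectedComponentsWithStats(m);i=1+np.argmax(st[1:,4]);print(st[i])
E
```

```text
handle (array([ 0.5916, -0.1218,  0.1817]), np.float64(0.005948937229242553))
cap top (array([ 0.5676, -0.2231,  0.1759]), np.float64(0.0027075128610508452))
jars (array([ 0.517 , -0.0493,  0.1442]), np.float64(0.009686170292860482)) (array([ 0.6897, -0.0897,  0.1398]), np.float64(0.005155625074086461))
pointer top [ 0.4211 -0.1417  0.046 ]
tray [array([0.6349, 0.227 , 0.022 ]), array([0.4702, 0.1992, 0.022 ]), array([0.4529, 0.3821, 0.022 ]), array([0.6113, 0.4105, 0.022 ])] [0.5534 0.2963 0.012 ] [0.5492 0.3028 0.01  ]
[ 207  281  137   97 5521]
[179 287  37  33 775]
```

```bash
python3 - <<'E'
from h import *
M=R.from_rotvec([-3.0914,-0.5478,0.0003]).as_matrix();print(M)
ang=lambda v:np.degrees(np.arctan2(v[1],v[0]))
print("x ang",ang(M[:,0]),"y ang",ang(M[:,1]),"j1",np.degrees(-1.2935),"j6",np.degrees(-.0735))
E
```

```text
[[ 0.9391  0.3436 -0.0005]
 [ 0.3436 -0.9391  0.002 ]
 [ 0.0002 -0.002  -1.    ]]
x ang 20.09714072276505 y ang -69.90283987622057 j1 -74.11209080017198 j6 -4.211239794211551
```

Request:
{"api": "play_rows", "payload": {
  "rows": [
    [0,0,-45,0],
    [0,0,-45,0],
    [0,0,-40,0]
  ]
}}

```text
time_s: 0.52
tool_pos: [0.1975, -0.5399, 0.3625]
tool_rot: [-3.093, -0.548, 0.0]
force: [0.2, -1.0, -0.1]
gripper_width: 0.0856
```

Request:
{"api": "play_rows", "payload": {
  "rows": [
    [42.7,-21.4,0,0],
    [42.7,-21.4,0,0],
    [42.7,-21.4,0,0],
    [42.7,-21.4,0,0],
    [42.7,-21.4,0,0],
    [42.7,-21.4,0,0],
    [42.7,-21.4,0,0],
    [42.7,-21.4,0,0],
    [42.7,-21.4,0,0],
    [42.7,-21.4,0,0],
    [42.7,-21.4,0,0],
    [42.7,-21.4,0,0]
  ]
}}

```text
time_s: 2.02
tool_pos: [0.5913, -0.1214, 0.3609]
tool_rot: [-3.093, -0.548, 0.001]
force: [0.5, -1.6, -0.5]
gripper_width: 0.0852
```

Request:
{"api": "play_rows", "payload": {
  "rows": [
    [0,0,0,-10.5],
    [0,0,0,-10.5],
    [0,0,0,-10.5],
    [0,0,0,-10.5],
    [0,0,0,-10.5],
    [0,0,0,-10.5],
    [0,0,0,-10.5],
    [0,0,0,-10.5],
    [0,0,0,-10.5],
    [0,0,0,-10.5],
    [0,0,0,-10.5],
    [0,0,0,-10.5]
  ]
}}

```text
time_s: 3.52
tool_pos: [0.5903, -0.1227, 0.3608]
tool_rot: [-0.907, -3.007, 0.0]
force: [-0.2, -0.2, 0.3]
gripper_width: 0.0857
```

Request:
{"api": "play_rows", "payload": {
  "rows": [
    [0,0,0,-10.5],
    [0,0,0,-10.5],
    [0,0,0,0]
  ]
}}

```text
time_s: 3.9
tool_pos: [0.5903, -0.1227, 0.3609]
tool_rot: [-0.356, -3.12, -0.0]
force: [0.0, -0.3, 0.1]
gripper_width: 0.0851
```

```bash
python3 - <<'E'
from h import *
from bench import observe
s=observe();print(s["time_s"],s["tool_pos"],s["tool_rot"],s["joints"])
snap("wrist",1);snap("scene",1);snap("side",1)
E
```

```text
3.9 [ 0.5903 -0.1227  0.3609] [-0.3559 -3.1205 -0.0002] [-0.275   0.2803  1.2242  0.      1.6379 -1.6187]
```

View pics/wrist1.png

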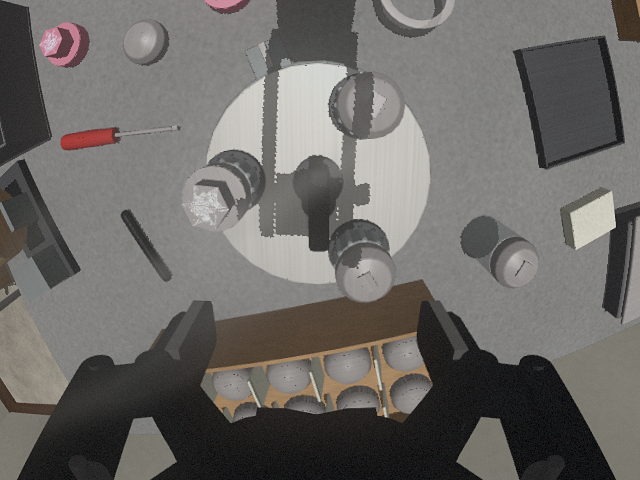

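```bash
python3 - <<'E'
from h import *
a,A=load("wrist",1)
c=cv2.resize(a[30:310,170:430],None,fx=2.1,fy=2.1,interpolation=cv2.INTER_CUBIC)
cv2.imwrite("pics/c3.png",c)
for p in [(.5903,-.1218,.202),(.5903,-.1218,.184)]: print(A.proj(p))
# rectify onto planes z
for z,n in((.202,'h'),(.181,'c'),(.046,'p')):
    xs=np.arange(.40,.76,.0006);ys=np.arange(-.3,.06,.0006)
    pts=np.array([[A.proj((x,y,z)) for y in ys[::-1]] for x in xs[::-1]],np.float32)
    cv2.imwrite(f"pics/r_{n}.png",cv2.remap(a,pts[...,0],pts[...,1],cv2.INTER_CUBIC))
E
```

```text
[317.9726 210.1524]
[317.8902 204.9032]
```

View pics/c3.png

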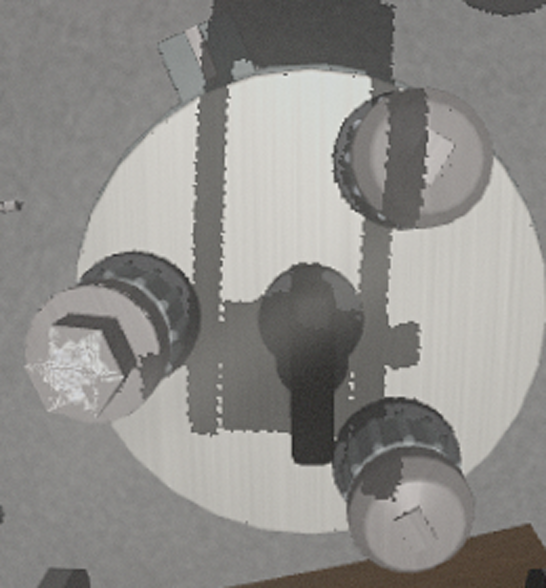

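View pics/r_h.png

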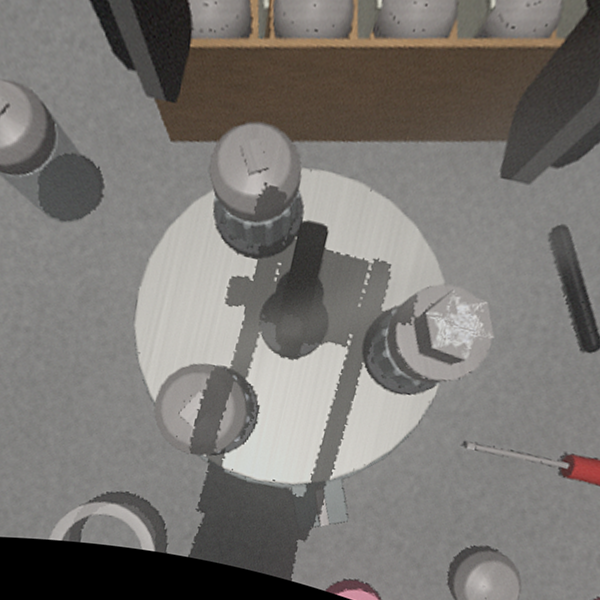

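View pics/r_c.png

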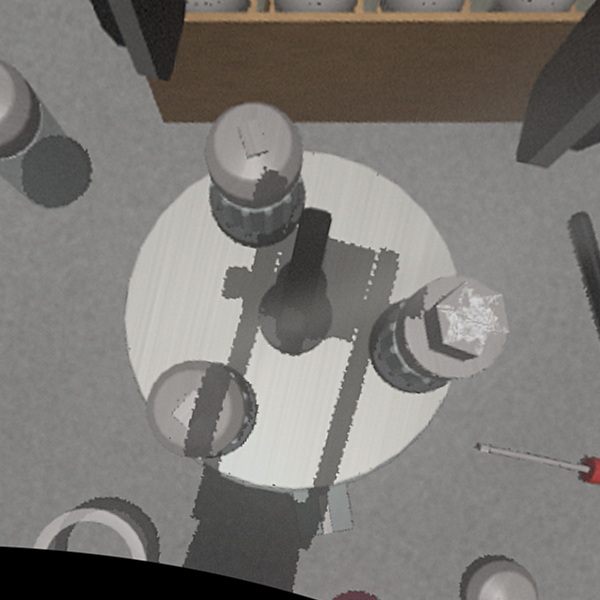

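View pics/r_p.png

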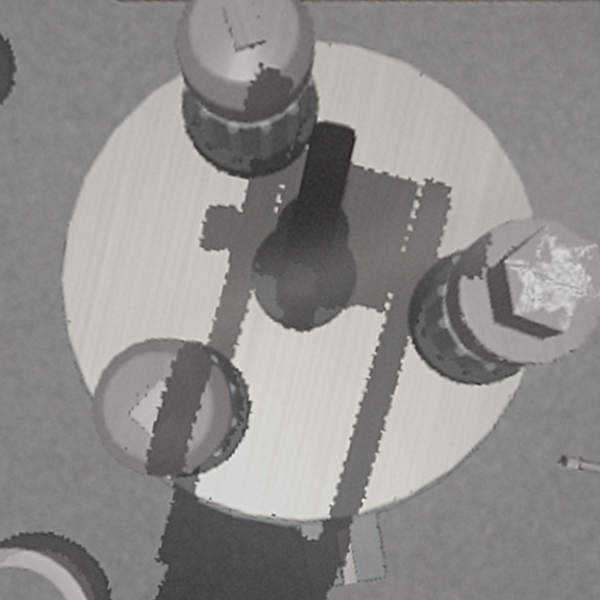

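```bash
python3 - <<'E'
from h import *
a,A=load("wrist",1)
hsv=cv2.cvtColor(a,cv2.COLOR_BGR2HSV)
# plate edge: hull of bright mask
m=((hsv[...,2]>150)).astype(np.uint8);m[:, :195]=0;m[:,440:]=0;m[300:]=0
m=cv2.morphologyEx(m,cv2.MORPH_OPEN,np.ones((5,5)))
n,l,st,ce=cv2.connectedComponentsWithStats(m);i=1+np.argmax(st[1:,4]);print(st[i])
cn=max(cv2.findContours((l==i).astype(np.uint8),cv2.RETR_EXTERNAL,cv2.CHAIN_APPROX_NONE)[0],key=len)[:,0,:].astype(float)
from scipy.optimize import least_squares
for z in (.036,.038,.04,.042,.046):
    P=np.array([A.plane(u,v,z)[:2] for u,v in cn])
    f=lambda q:np.hypot(P[:,0]-q[0],P[:,1]-q[1])-q[2]
    q=least_squares(f,[.59,-.122,.145],loss='soft_l1',f_scale=.0008).x
    print(z,q,np.mean(abs(f(q))<.0015))
cv2.imwrite("pics/c4.png",cv2.resize(a[30:110,230:310],None,fx=7,fy=7,interpolation=cv2.INTER_CUBIC))
b,_=load("side",1);cv2.imwrite("pics/c5.png",cv2.resize(b[180:280,300:400],None,fx=6,fy=6,interpolation=cv2.INTER_CUBIC))
E
```

```text
[ 353  109   77  145 7039]
0.036 [ 0.6175 -0.024   0.063 ] 0.10540540540540541
0.038 [ 0.6171 -0.0243  0.0628] 0.10810810810810811
0.04 [ 0.6166 -0.0247  0.0625] 0.11081081081081082
0.042 [ 0.6162 -0.025   0.0622] 0.11081081081081082
0.046 [ 0.6153 -0.0257  0.0617] 0.11081081081081082
```

View pics/c4.png

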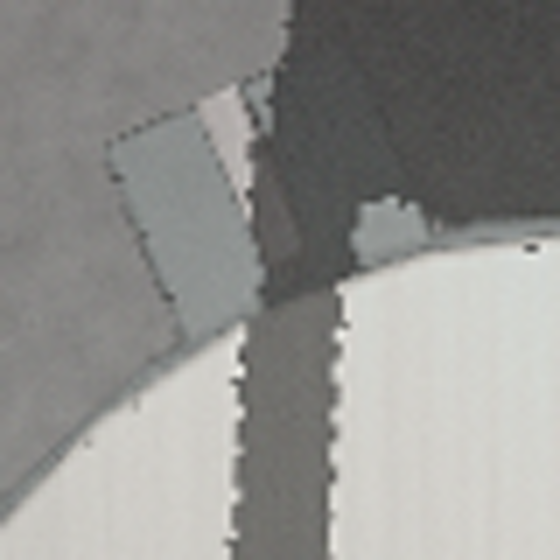

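```bash
python3 - <<'E'
from h import *
b,_=load("side",0);cv2.imwrite("pics/c5.png",cv2.resize(b[190:260,330:400],None,fx=8,fy=8,interpolation=cv2.INTER_CUBIC))
E
```

```text
(no output)
```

View pics/c5.png

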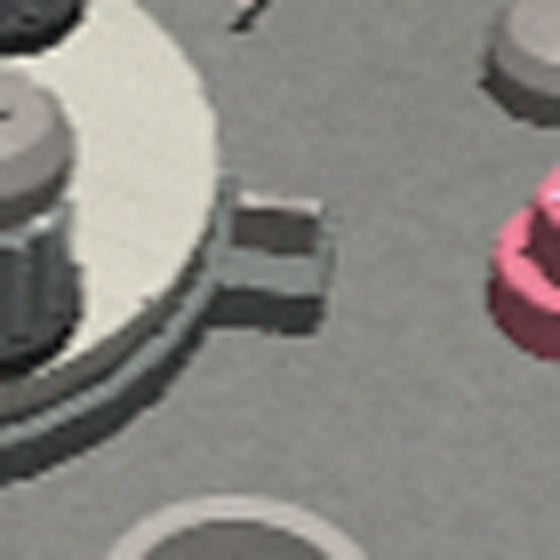

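```bash
python3 - <<'E'
from h import *
from scipy.optimize import least_squares
a,A=load("wrist",1);g=cv2.GaussianBlur(cv2.cvtColor(a,cv2.COLOR_BGR2GRAY),(3,3),0).astype(float)
z=.04;pts=[]
for t in np.radians(np.arange(0,360,2)):
    rr=np.arange(.13,.16,.0005)
    px=np.array([A.proj((.590+r*np.cos(t),-.122+r*np.sin(t),z)) for r in rr],np.float32)
    v=cv2.remap(g.astype(np.float32),px[:,0],px[:,1],cv2.INTER_LINEAR).ravel()
    d=v[6:]-v[:-6];k=np.argmin(d)
    if d[k]<-40 and v[k]>150: pts.append(px[k+3])
pts=np.array(pts);print(len(pts))
for z in (.036,.038,.04,.042,.044):
    P=np.array([A.plane(u,v,z)[:2] for u,v in pts])
    f=lambda q:np.hypot(P[:,0]-q[0],P[:,1]-q[1])-q[2]
    q=least_squares(f,[.59,-.122,.145],loss='soft_l1',f_scale=.0008).x
    print(z,q,np.mean(abs(f(q))<.0015))
ax=np.array([.59,-.1215])
ang=lambda p,q:np.degrees(np.arctan2(p[1]-q[1],p[0]-q[0]))
o=A.plane(230+220/7,30+95/7,.046)[:2];i=A.plane(230+285/7,30+255/7,.046)[:2]
print("blade wrist",o,i,np.hypot(*(o-ax)),np.hypot(*(i-ax)),ang(o,ax),ang(i,ax),ang(o,i))
b,B=load("side",0)
i=B.plane(330+238/8,190+202/8,.046)[:2];o=B.plane(330+322/8,190+207/8,.046)[:2]
print("blade side",o,i,np.hypot(*(o-ax)),np.hypot(*(i-ax)),ang(o,ax),ang(i,ax))
# cap
for (c,r) in [(466,315)]:
    print("captop r_c", .76-.0006*r,.06-.0006*c)
E
python3 - <<'E'
import sys;sys.path.insert(0,'.')
import os;os.chdir('.')
from h import *
im=cv2.imread("pics/r_c.png");cv2.imwrite("pics/c6.png",cv2.resize(im[260:400,360:530],None,fx=4,fy=4,interpolation=cv2.INTER_CUBIC))
E
```

```text
71
0.036 [ 0.5931 -0.1222  0.1466] 0.971830985915493
0.038 [ 0.5928 -0.1221  0.146 ] 0.971830985915493
0.04 [ 0.5924 -0.122   0.1454] 0.971830985915493
0.042 [ 0.5921 -0.122   0.1447] 0.971830985915493
0.044 [ 0.5917 -0.1219  0.1441] 0.971830985915493
blade wrist [ 0.4108 -0.1498] [ 0.4421 -0.1454] 0.1814416283977345 0.14986701429263147 -171.01988715799934 -170.8136750489605 -171.99853319578625
blade side [ 0.4061 -0.1495] [ 0.4372 -0.1411] 0.18601516350184585 0.1540962941391646 -171.35327322746244 -172.68655770739755
captop r_c 0.5710000000000001 -0.21959999999999996
```

View pics/c6.png

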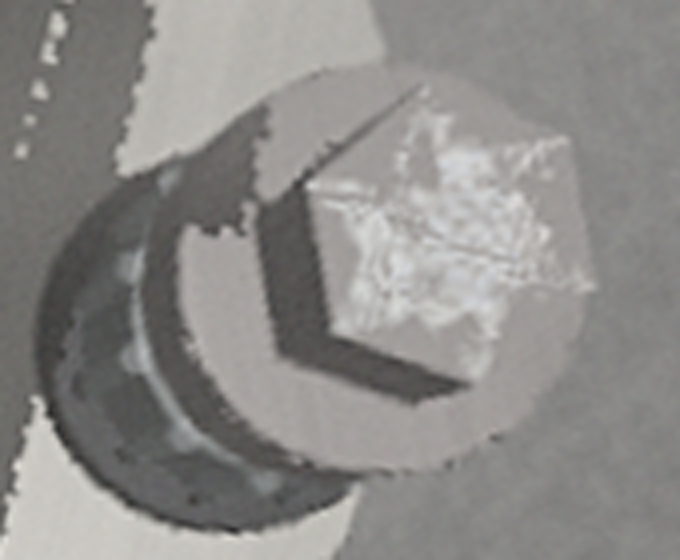

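Request:
{"api": "play_rows", "payload": {
  "rows": [
    [0,1,45,-0.5],
    [0,0,45,0],
    [0,0,45,0],
    [0,0,43,0],
    [0,0,15,0],
    [0,0,0,0]
  ]
}}

```text
time_s: 4.8
tool_pos: [0.5905, -0.1217, 0.1678]
tool_rot: [-0.34, -3.121, -0.0]
force: [0.1, 0.5, 0.4]
gripper_width: 0.0855
```

Request:
{"api": "play_rows", "payload": {
  "rows": [
    [0,0,0,0],
    [0,0,0,0],
    [0,0,0,0],
    [0,0,0,0],
    [0,0,0,0],
    [0,0,0,0]
  ],
  "claw": 255,
  "force": 60
}}

```text
time_s: 5.55
tool_pos: [0.592, -0.1211, 0.1704]
tool_rot: [0.34, 3.119, 0.002]
force: [-0.0, 2.7, 7.0]
gripper_width: 0.0174
```

Request:
{"api": "play_rows", "payload": {
  "rows": [
    [0,0,0,4],
    [0,0,0,7],
    [0,0,0,7],
    [0,0,0,7],
    [0,0,0,7],
    [0,0,0,7],
    [0,0,0,7],
    [0,0,0,7],
    [0,0,0,7],
    [0,0,0,5],
    [0,0,0,4],
    [0,0,0,0]
  ]
}}

```text
time_s: 7.05
tool_pos: [0.5918, -0.1214, 0.1704]
tool_rot: [2.048, 2.379, 0.003]
force: [-0.6, 2.7, 7.4]
gripper_width: 0.0174
```

```bash
python3 - <<'E'
from h import *
snap("wrist",2);snap("scene",2);snap("side",2)
E
```

```text
(no output)
```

View pics/side2.png

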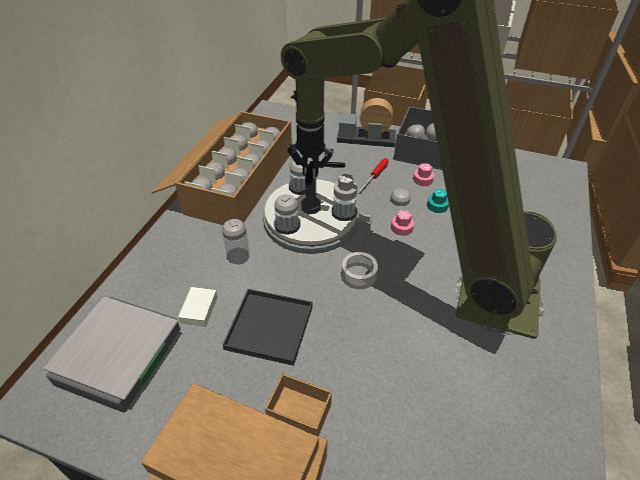

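View pics/wrist2.png

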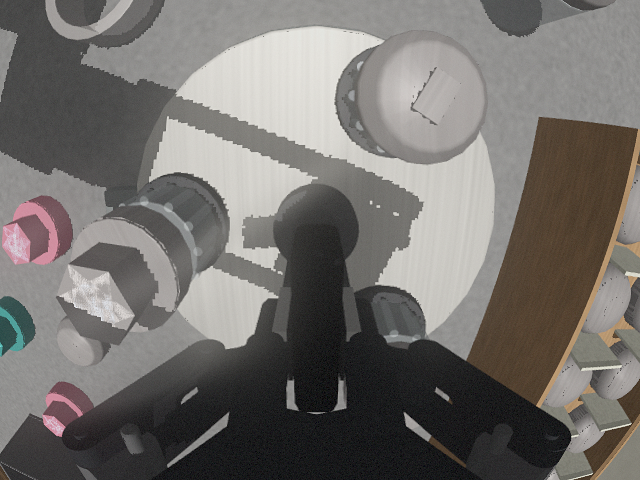

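```bash
python3 - <<'E'
from h import *
a,A=load("wrist",2)
z=.181
xs=np.arange(.42,.54,.0003);ys=np.arange(-.21,-.07,.0003)
pts=np.array([[A.proj((x,y,z)) for y in ys[::-1]] for x in xs[::-1]],np.float32)
cv2.imwrite("pics/r2.png",cv2.remap(a,pts[...,0],pts[...,1],cv2.INTER_CUBIC))
b,B=load("side",2);cv2.imwrite("pics/c7.png",cv2.resize(b[160:260,280:400],None,fx=6,fy=6,interpolation=cv2.INTER_CUBIC))
E
```

```text
(no output)
```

View pics/r2.png

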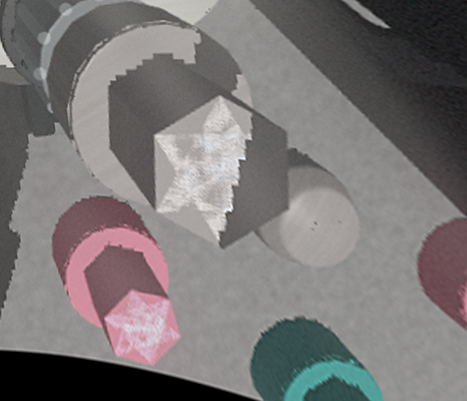

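View pics/c7.png

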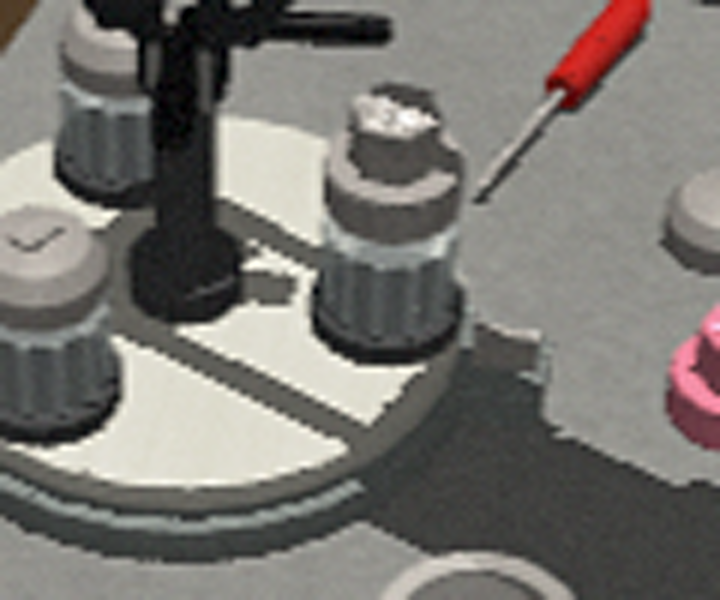

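Request:
{"api": "play_rows", "payload": {
  "rows": [
    [0,0,0,0],
    [0,0,0,0],
    [0,0,0,0],
    [0,0,0,0],
    [0,0,0,0],
    [0,0,0,0]
  ],
  "claw": 0
}}

```text
time_s: 7.95
tool_pos: [0.5907, -0.1218, 0.1682]
tool_rot: [-2.049, -2.382, 0.0]
force: [0.7, 0.0, -0.2]
gripper_width: 0.0851
```

Request:
{"api": "play_rows", "payload": {
  "rows": [
    [0,0,-20,0],
    [0,0,-45,0],
    [0,0,-45,0],
    [0,-35,0,0],
    [0,-35,0,0],
    [0,-34.5,0,0],
    [0,0,0,9.7],
    [0,0,0,9.7],
    [0,0,0,9.7],
    [0,0,0,9.7],
    [0,0,0,0]
  ]
}}

```text
time_s: 9.32
tool_pos: [0.4873, -0.1374, 0.2783]
tool_rot: [2.722, 1.568, 0.0]
force: [-0.1, 0.2, -0.0]
gripper_width: 0.0851
```

```bash
python3 - <<'E'
from h import *
from bench import observe
s=observe();print(s["time_s"],s["tool_pos"],s["tool_rot"],s["joints"]); b=np.degrees(np.arctan2(s["tool_rot"][1],s["tool_rot"][0]));print("yang",2*b-90)
a,A=snap("wrist",3);snap("side",3)
z=.181
xs=np.arange(.42,.54,.0003);ys=np.arange(-.21,-.07,.0003)
print(xs[-1],ys[-1])
pts=np.array([[A.proj((x,y,z)) for y in ys[::-1]] for x in xs[::-1]],np.float32)
cv2.imwrite("pics/r3.png",cv2.remap(a,pts[...,0],pts[...,1],cv2.INTER_CUBIC))
E
```

```text
9.325 [ 0.4873 -0.1374  0.2783] [2.722  1.5684 0.    ] [-0.3582  0.1756  1.568  -0.      1.3979  0.1671]
yang -30.099169220418823
0.5400000000000089 -0.07020000000000245
```

View pics/wrist3.png

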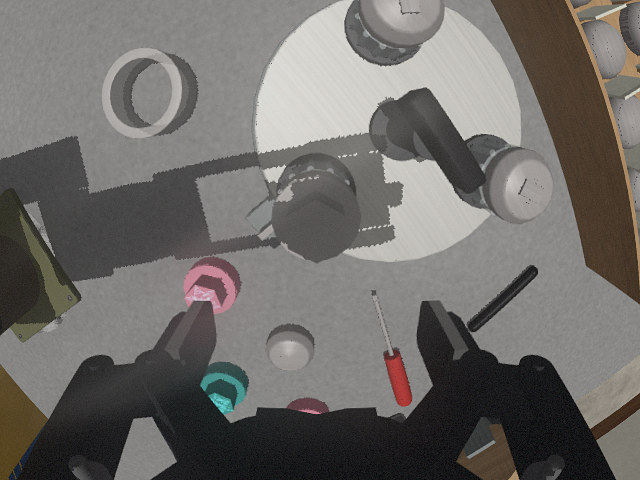

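View pics/r3.png

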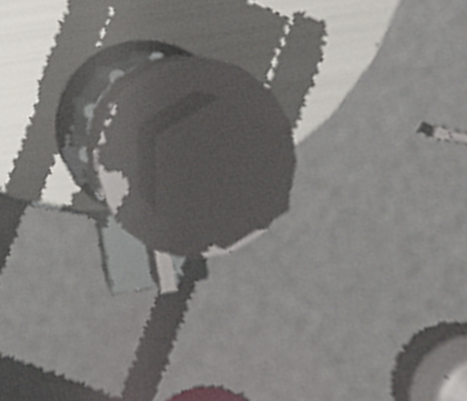

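```bash
python3 - <<'E'
from h import *
a=cv2.imread("pics/r3.png",0)[60:270,60:310].astype(float)
c=np.clip((a-30)*3.2,0,255).astype(np.uint8)
cv2.imwrite("pics/c8.png",cv2.resize(c,None,fx=3,fy=2.8,interpolation=cv2.INTER_CUBIC))
E
```

```text
(no output)
```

View pics/c8.png

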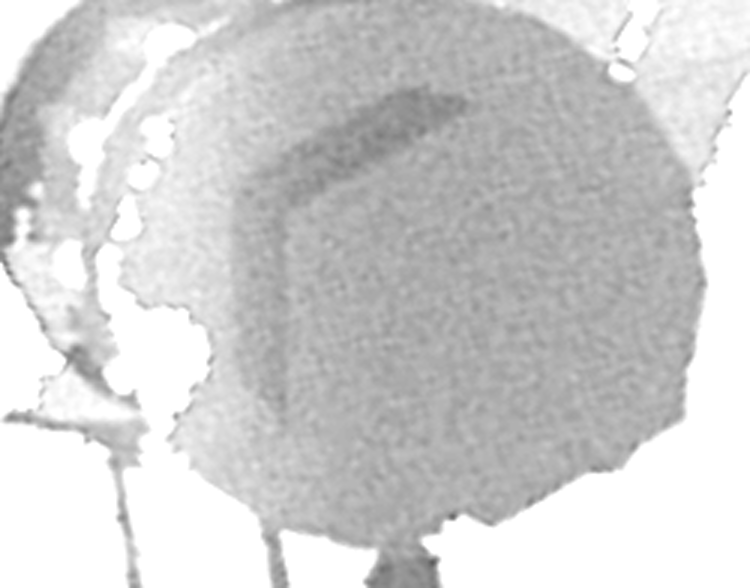

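Request:
{"api": "play_rows", "payload": {
  "rows": [
    [1.4,0,45,0],
    [0,0,45,0],
    [0,0,25,0],
    [0,0,8,0],
    [0,0,0,0]
  ]
}}

```text
time_s: 10.05
tool_pos: [0.4884, -0.1363, 0.1554]
tool_rot: [-2.723, -1.567, 0.0]
force: [0.9, -0.2, 0.8]
gripper_width: 0.0855
```

Request:
{"api": "play_rows", "payload": {
  "rows": [
    [0,0,0,0],
    [0,0,0,0],
    [0,0,0,0],
    [0,0,0,0],
    [0,0,0,0]
  ],
  "claw": 255,
  "force": 35
}}

```text
time_s: 10.68
tool_pos: [0.4888, -0.1364, 0.1564]
tool_rot: [2.722, 1.565, 0.002]
force: [-1.0, 1.0, 6.2]
gripper_width: 0.0394
```

Request:
{"api": "play_rows", "payload": {
  "rows": [
    [0,0,0,-4],
    [0,0,0,-6.5],
    [0,0,0,-6.5],
    [0,0,0,-6.5],
    [0,0,0,-6.5],
    [0,0,0,-6.5],
    [0,0,0,-6.5],
    [0,0,0,-6.5],
    [0,0,0,-6.5],
    [0,0,0,-6],
    [0,0,0,-4],
    [0,0,0,0]
  ]
}}

```text
time_s: 12.18
tool_pos: [0.489, -0.1363, 0.1564]
tool_rot: [1.429, 2.795, 0.001]
force: [-0.9, 0.7, 5.6]
gripper_width: 0.0396
```

Request:
{"api": "play_rows", "payload": {
  "rows": [
    [0,0,0,0],
    [0,0,0,0],
    [0,0,0,0],
    [0,0,0,0],
    [0,0,0,0],
    [0,0,0,0]
  ],
  "claw": 0
}}

```text
time_s: 12.92
tool_pos: [0.4881, -0.1362, 0.1553]
tool_rot: [-1.431, -2.797, 0.0]
force: [0.7, 0.5, 0.1]
gripper_width: 0.0856
```

```bash
python3 - <<'E'
from h import *
from bench import observe
s=observe();print(s["time_s"],s["tool_pos"],s["tool_rot"],s["joints"]); b=np.degrees(np.arctan2(s["tool_rot"][1],s["tool_rot"][0]));print("yang",2*b-90)
a,A=snap("wrist",4)
z=.181
xs=np.arange(.42,.54,.0003);ys=np.arange(-.21,-.07,.0003)
pts=np.array([[A.proj((x,y,z)) for y in ys[::-1]] for x in xs[::-1]],np.float32)
cv2.imwrite("pics/r4.png",cv2.convertScaleAbs(cv2.remap(a,pts[...,0],pts[...,1],cv2.INTER_CUBIC),alpha=1.5,beta=-30))
E
```

```text
12.925 [ 0.4881 -0.1362  0.1553] [-1.4311 -2.7966  0.    ] [-0.3555  0.2868  1.7534  0.      1.1015 -0.9803]
yang -324.20163299596993
```

View pics/r4.png

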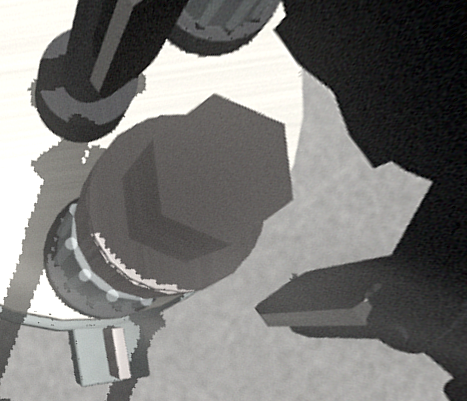

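View pics/wrist4.png

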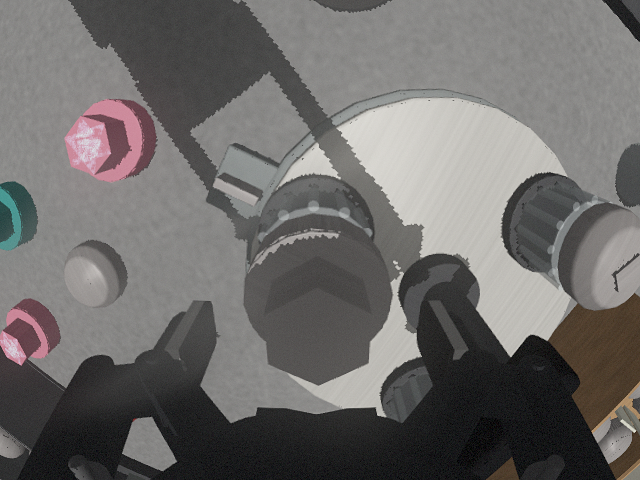

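```bash
python3 - <<'E'
from h import *
a,A=load("wrist",4)
cv2.imwrite("pics/c9.png",cv2.resize(a[120:220,190:310],None,fx=6,fy=6,interpolation=cv2.INTER_CUBIC))
E
```

```text
(no output)
```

View pics/c9.png

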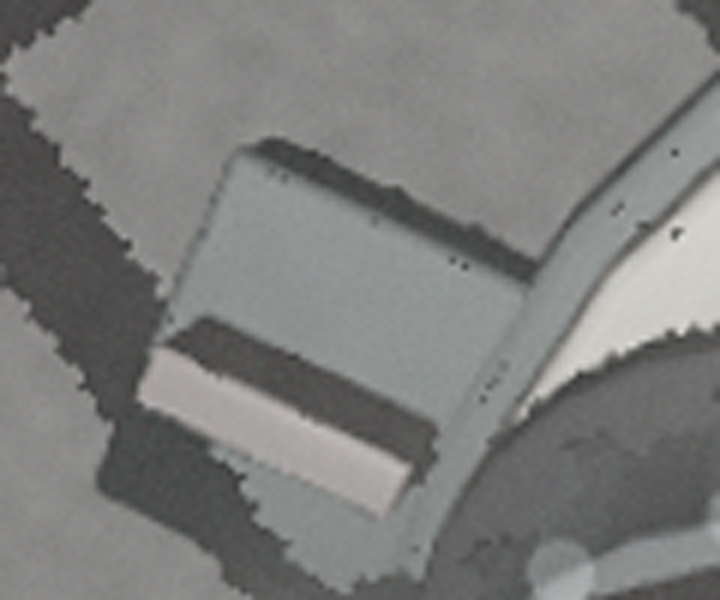

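```bash
python3 - <<'E'
from h import *
a,A=load("wrist",4)
P=[A.plane(190+u/6,120+v/6,.046)[:2] for u,v in [(158,345),(138,398),(410,468),(382,520)]]
c=np.mean(P,0);o=(P[0]+P[1])/2;i=(P[2]+P[3])/2
print(P,c)
for ax in([.5915,-.1215],[.5925,-.122],[.590,-.1205]):
    d=c-ax;print(np.hypot(*d),np.degrees(np.arctan2(d[1],d[0])))
    st=ax+d/np.hypot(*d)*.105;print("station",st)
d=o-i;print(np.degrees(np.arctan2(d[1],d[0])))
E
```

```text
[array([ 0.4095, -0.1471]), array([ 0.4109, -0.1539]), array([ 0.4424, -0.1422]), array([ 0.4431, -0.1494])] [ 0.4265 -0.1482]
0.16717249424160535 -170.82610062926548
station [ 0.4878 -0.1382]
0.16808125609774122 -171.04870903258052
station [ 0.4888 -0.1383]
0.16585564621127588 -170.40244501073317
station [ 0.4865 -0.138 ]
-171.6687706806391
```

Request:
{"api": "play_rows", "payload": {
  "rows": [
    [0,0,0,0],
    [0,0,0,0],
    [0,0,0,0],
    [0,0,0,0],
    [0,0,0,0]
  ],
  "claw": 255,
  "force": 35
}}

```text
time_s: 13.6
tool_pos: [0.4883, -0.1362, 0.1555]
tool_rot: [1.431, 2.796, 0.0]
force: [-0.4, 0.0, 1.5]
gripper_width: 0.0395
```

Request:
{"api": "play_rows", "payload": {
  "rows": [
    [0,0,0,-4],
    [0,0,0,-6.5],
    [0,0,0,-6.5],
    [0,0,0,-6.5],
    [0,0,0,-6.5],
    [0,0,0,-6.5],
    [0,0,0,-6.5],
    [0,0,0,-6.5],
    [0,0,0,-6.5],
    [0,0,0,-5],
    [0,0,0,-4],
    [0,0,0,0]
  ]
}}

```text
time_s: 15.1
tool_pos: [0.4883, -0.1363, 0.1555]
tool_rot: [-0.295, 3.127, -0.0]
force: [-0.4, -0.6, 3.1]
gripper_width: 0.0391
```

Request:
{"api": "play_rows", "payload": {
  "rows": [
    [0,0,-1,0],
    [0,0,-2,0],
    [0,0,0,0]
  ]
}}

```text
time_s: 15.48
tool_pos: [0.488, -0.1361, 0.1583]
tool_rot: [0.295, -3.128, -0.0]
force: [-0.8, -0.0, -1.7]
gripper_width: 0.0394
```

```bash
python3 - <<'E'
from h import *
from bench import observe
s=observe();print(s["time_s"],s["tool_pos"],s["force"],s["moment"],s["gripper_width"])
E
```

```text
15.475 [ 0.488  -0.1361  0.1583] [-0.7991 -0.0362 -1.6558] [-0.0413  0.0045  0.0115] 0.03943781531000396
```

Request:
{"api": "play_rows", "payload": {
  "rows": [
    [0,0,-8,0],
    [0,0,-15,0],
    [0,0,-25,0],
    [0,0,-30,0],
    [0,0,-30,0],
    [0,0,-12,0],
    [0,0,0,0]
  ]
}}

```text
time_s: 16.35
tool_pos: [0.4886, -0.1364, 0.2794]
tool_rot: [-0.295, 3.125, -0.002]
force: [-0.5, 0.7, -1.5]
gripper_width: 0.0392
```

```bash
python3 - <<'E'
from h import *
from bench import observe
s=observe();print(s["time_s"],s["tool_pos"],s["joints"],s["force"],s["gripper_width"])
a,A=snap("side",5);snap("wrist",5)
cv2.imwrite("pics/c10.png",np.vstack([cv2.resize(a[80:280,200:420],(660,600))]))
cv2.imwrite("pics/c11.png",cv2.resize(a[275:375,210:330],(720,600),interpolation=cv2.INTER_CUBIC))
E
```

```text
16.35 [ 0.4886 -0.1364  0.2794] [-0.3555  0.175   1.5662  0.      1.398  -2.1147] [-0.4754  0.6947 -1.516 ] 0.03915670165910784
```

View pics/c10.png

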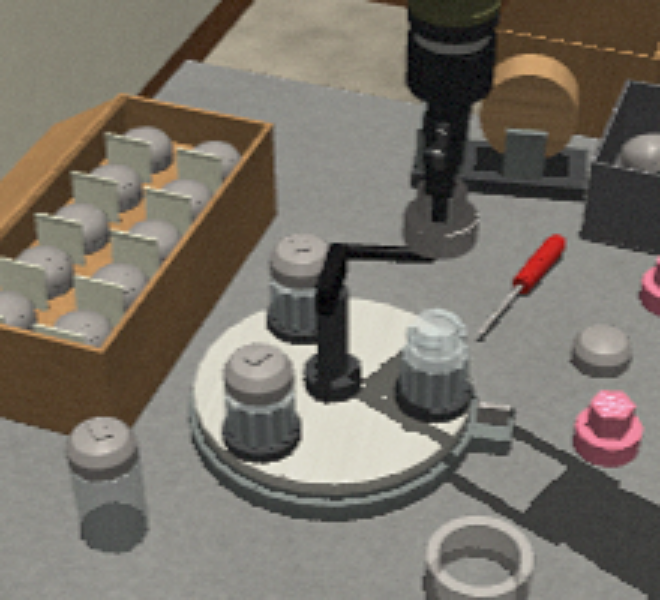

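View pics/c11.png

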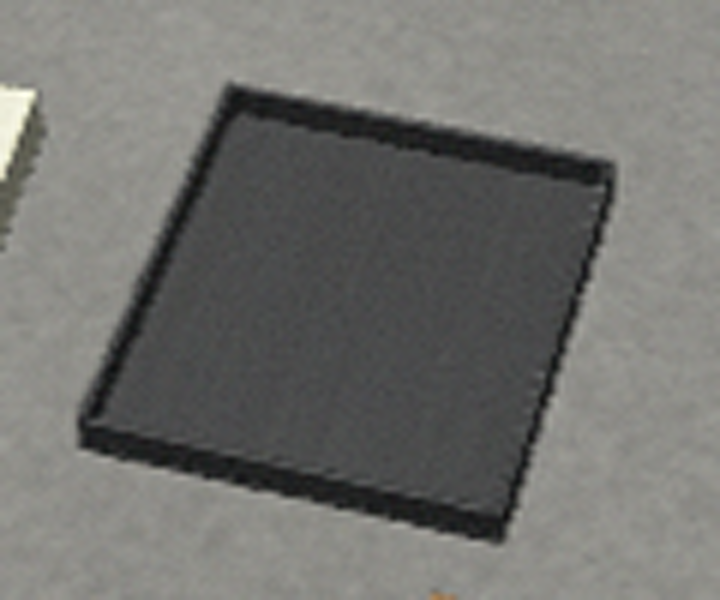

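View pics/wrist5.png

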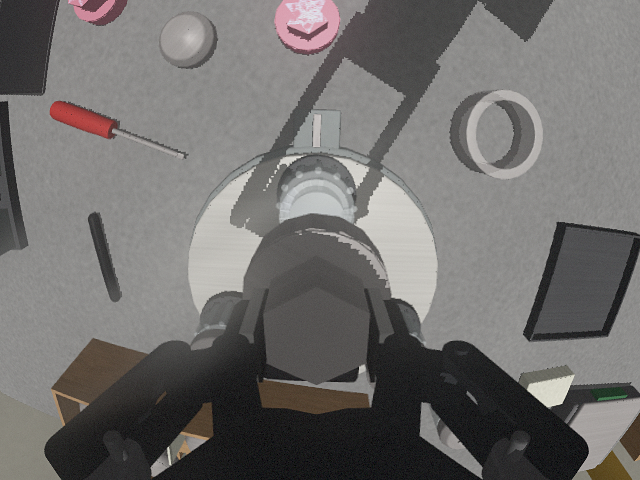

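```bash
python3 - <<'E'
from h import *
a,A=load("side",5)
P=np.array([A.plane(210+u/6,275+v/6,.022)[:2] for u,v in [(230,87),(614,163),(506,518),(83,423)]]);print(P,P.mean(0),np.linalg.norm(P-np.roll(P,1,0),axis=1))
b,B=load("scene",1)
P=np.array([B.plane(u,v,.022)[:2] for u,v in [(402,239),(453,267),(405,290),(356,264)]]);print(P.mean(0),np.linalg.norm(P-np.roll(P,1,0),axis=1))
c=np.array([.553,.301]);s=np.array([.4886,-.1364])
rv=[-.295,3.125];x=2*np.arctan2(rv[1],rv[0]);X=np.array([np.cos(x),np.sin(x)]);Y=np.array([np.cos(x-np.pi/2),np.sin(x-np.pi/2)])
d=c-s;print(np.degrees(x),X@d,Y@d)
E
```

```text
[[0.6428 0.2208]
 [0.4655 0.2016]
 [0.4451 0.3802]
 [0.6234 0.3986]] [0.5442 0.3003] [0.1789 0.1784 0.1798 0.1793]
[0.5662 0.2819] [0.1857 0.1703 0.1694 0.1497]
190.7854811835548 -0.14511406474400296 0.4176218722881661
```

Request:
{"api": "play_rows", "payload": {
  "rows": [
    [-6.9,20.8,0,0],
    [-13.8,41.7,0,0],
    [-13.8,41.7,0,0],
    [-13.8,41.7,0,0],
    [-13.8,41.7,0,0],
    [-13.8,41.7,0,0],
    [-13.8,41.7,0,0],
    [-13.8,41.7,0,0],
    [-13.8,41.7,0,0],
    [-13.8,41.7,0,0],
    [-6.9,20.8,0,0],
    [0,0,0,0]
  ]
}}

```text
time_s: 17.95
tool_pos: [0.5451, 0.3, 0.2767]
tool_rot: [0.299, -3.125, 0.002]
force: [-0.5, 0.5, -1.6]
gripper_width: 0.0394
```

```bash
python3 - <<'E'
from h import *
a,A=snap("wrist",6)
z=.022
xs=np.arange(.40,.70,.0006);ys=np.arange(.15,.45,.0006);print(xs[-1],ys[-1])
pts=np.array([[A.proj((x,y,z)) for y in ys[::-1]] for x in xs[::-1]],np.float32)
cv2.imwrite("pics/r6.png",cv2.remap(a,pts[...,0],pts[...,1],cv2.INTER_CUBIC))
E
```

```text
0.6993999999999947 0.44999999999999474
```

View pics/r6.png

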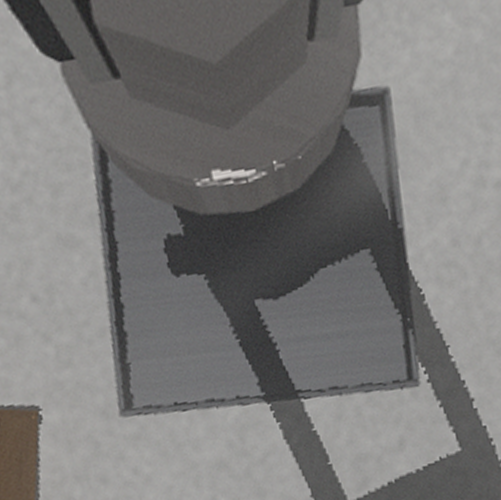

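View pics/wrist6.png

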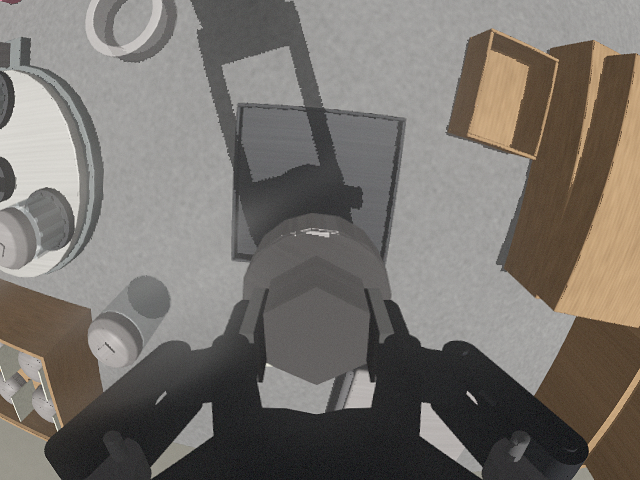

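Request:
{"api": "play_rows", "payload": {
  "rows": [
    [-1,-2,20,0],
    [0,0,40,0],
    [0,0,40,0],
    [0,0,40,0],
    [0,0,40,0],
    [0,0,25,0],
    [0,0,15,0],
    [0,0,10,0],
    [0,0,5,0],
    [0,0,0,0]
  ]
}}

```text
time_s: 19.25
tool_pos: [0.5473, 0.2975, 0.0437]
tool_rot: [-0.295, 3.127, 0.0]
force: [0.6, 0.5, -0.7]
gripper_width: 0.0393
```

Request:
{"api": "play_rows", "payload": {
  "rows": [
    [0,0,1.5,0],
    [0,0,1.5,0],
    [0,0,1,0],
    [0,0,0,0]
  ]
}}

```text
time_s: 19.75
tool_pos: [0.5468, 0.2974, 0.0393]
tool_rot: [0.296, -3.128, 0.0]
force: [-0.5, 0.6, -1.4]
gripper_width: 0.0394
```

Request:
{"api": "play_rows", "payload": {
  "rows": [
    [0,0,1.5,0],
    [0,0,1.5,0],
    [0,0,1,0],
    [0,0,0,0],
    [0,0,0,0]
  ]
}}

```text
time_s: 20.38
tool_pos: [0.5469, 0.2974, 0.0353]
tool_rot: [0.296, -3.128, 0.0]
force: [0.2, -0.5, -1.6]
gripper_width: 0.0391
```

Request:
{"api": "play_rows", "payload": {
  "rows": [
    [0,0,0.8,0],
    [0,0,0.8,0],
    [0,0,0,0],
    [0,0,0,0]
  ]
}}

```text
time_s: 20.88
tool_pos: [0.547, 0.2975, 0.0345]
tool_rot: [-0.296, 3.127, 0.0]
force: [-1.0, -1.0, 5.2]
gripper_width: 0.0395
```

Contact (force now +5 N); release and rise.

Request:
{"api": "play_rows", "payload": {
  "rows": [
    [0,0,0,0],
    [0,0,0,0],
    [0,0,0,0],
    [0,0,0,0],
    [0,0,0,0],
    [0,0,0,0]
  ],
  "claw": 0
}}

```text
time_s: 21.62
tool_pos: [0.5469, 0.2974, 0.0337]
tool_rot: [0.296, -3.128, 0.0]
force: [-0.1, -0.3, 0.2]
gripper_width: 0.085
```

Request:
{"api": "play_rows", "payload": {
  "rows": [
    [0,0,-10,0],
    [0,0,-30,0],
    [0,0,-45,0],
    [0,0,-45,0],
    [0,0,-45,0],
    [0,0,-45,0],
    [0,0,-10,0],
    [0,0,0,0],
    [0,0,0,0]
  ]
}}

```text
time_s: 22.75
tool_pos: [0.5458, 0.2969, 0.2618]
tool_rot: [0.295, -3.124, 0.002]
force: [-0.6, -0.2, 0.5]
gripper_width: 0.0855
```

```bash
python3 - <<'E'
from h import *
a,A=snap("wrist",7);snap("side",7)
print(A.proj((.547,.298,.06)))
E
```

```text
[318.0503 201.0552]
```

View pics/wrist7.png

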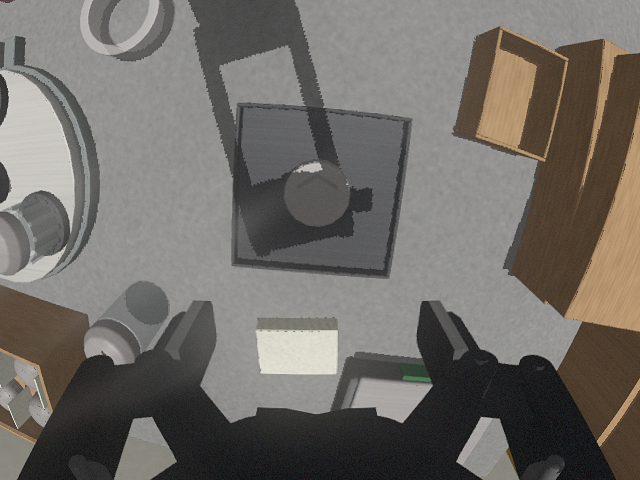

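View pics/side7.png

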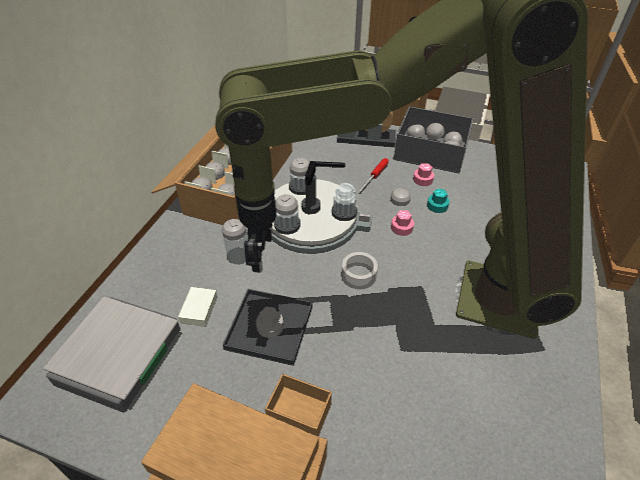

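The wrist image shows the cap upright at about (318,190), in the middle of the tray. In the side image the open jar at (345,200) stands at the pointer at (364,222), and the bystanders in view look unmoved. I'm handing in.

```bash
python3 - <<'E'
from bench import finish_job
print(finish_job())
E
```

```text
the job is handed in; nothing more can be done
None
```

The job is done and handed in at about 23 s of the allowed 58 s. `finish_job` gives no verdict, so what follows rests on my own measurements.

- **Turret:** I turned it 69° clockwise by the bar handle. The cap's measured centre then lay within about 2 mm of the station worked out from the pointer blade.
- **Unscrewing:** I turned the cap 66° counter-clockwise and let go with the gripper fully open. A wrist picture showed the cap still on the jar and turned by that amount. I then took a fresh hold and turned it another 65°. On lifting, the downward force was 1.7 N, which fits the cap's weight, so the thread was free.
- **Placing:** I lowered the cap in small steps until the force changed to +5 N, then opened the gripper and rose clear.

The last pictures show the cap upright in the middle of the tray, within a few mm by my estimate. The open jar is still at the pointer, and the bystanders in view look unmoved, though I checked those by eye only.

**Disagreement:** for the tray's centre, the scene camera's rough corner picks were about 28 mm off the side view's. I used the side and wrist views, which agreed to about 6 mm.

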